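# Cover the sample cup and hold the spring slide at the marker

## Task

Get the pull bench ready for a reading: put the loose steel cover by its blue knob onto the open sample cup so that it sits fully seated and level (set it down, do not drop it) and let go of it. Then draw the spring-loaded slide out by its upright black grip until its pointer lines up with the red marker on the scale, and keep it there: the slide springs back if released, so finish while still holding it at the marker. Leave the red marker, the tray of tiles, the copper coil and the amber jar where they are.

Things in the scene. Friction and masses are not known exactly. Their poses are not given: they have to be found in the camera images.
- bench: Fixed pull bench: grey base plate 285 x 120 x 10 mm. Origin on the table under the slide's grip when the slide is home (plate: x -140 to 145, y -56 to 64 mm). The slide pulls out along bench -x (roughly to the robot). White spring housing, top at 55 mm, at x 85 to 145 mm; end stop, top 22 mm, at x -138 to -122 mm; white scale with 5 mm ticks along the +y side (y 35 to 61 mm, top 24 mm).
- slide (a joint): Travel of the spring slide in m: 0 home, grows as it is pulled out, stop at 0.10. A spring pulls it home with about 4 N at 0, rising 0.8 N per 10 mm (10 N at 0.08), plus 0.4 N friction. Its aluminium carriage is 50 x 52 mm, top 32 mm above the table (a foot 16 x 30 mm round the grip reaches 37 mm).
- grip (a point): Point in the slide's grip, 70 mm above the table, moving with it. The grip is an upright black plate, 14 mm thick along bench x, 56 mm wide along bench y, top 90 mm above the table; the point is centred in thickness and width, 20 mm below the top. Both faces are free: pinch it from above, fingers closing along bench x. Axes as the bench's.
- pointer (a point): Tip of the slide's thin black pointer (4 mm wide), 44 mm to the +y side of the grip's middle, 30 mm above the table; moves with the slide. Axes as the bench's.
- marker (a point): Tip of the red marker, the point the slide's pointer must stand at: the pointer lines up when both have the same position along the bench's x axis. Red rider 12 x 16 mm, top 36 mm above the table, on the outer half of the scale. Axes as the bench's.
- marker_slide (a joint): Place of the red marker along the scale in m (between 0.045 and 0.080; stiff, not to be moved). The pointer is at the marker when joint slide has this same value.
- cup: Open aluminium sample cup, fixed, on a grey 110 x 110 x 10 mm plate; outer diameter 80, inner diameter 70, rim 70 mm above the table. A white tile lies inside (its top 39 mm above the table). Origin on the table under the cup's axis.
- cup_rim (a point): Centre of the cup's mouth at rim height (70 mm above the table), z up.
- cover: Loose steel cover, 0.20 to 0.33 kg: disc of diameter 88, 5 mm thick; below it a centring boss of diameter 62 (tapering to 54), 6 mm deep; on top a blue knob, diameter 24, height 34. Origin at the centre of the boss's underside, z up: disc from 6 to 11 mm, knob from 11 to 45 mm. Starts boss-down on the table. Seated, the disc lies on the rim and the origin is 6 mm below the rim.
- tile_tray: Grey tray with white ceramic tiles, 60 x 130 x 18 mm, left of the work; not to be disturbed. Origin under its centre.
- coil: Loose black bobbin wound with copper, diameter 72, height 52 mm; not to be disturbed. Origin under its centre.
- jar: Amber sample jar, diameter 60, height 75 mm; not to be disturbed. Origin under its centre.
Mind the look-alikes: they are no part of the job. Leave any pink, purple or yellow look-alike of the cover alone.

How it is judged:
By the outcome, as a careful person would: the job done as asked, in the order asked, and still so for the second after the job is handed in, while the arm keeps its last pose, push and grip.
It also fails if it takes over 51 s, if anything falls off the work surface, if the arm or the gripper's body presses on something with over 40 N, if the wrist force passes 120 N, or if a joint passes its speed limit or range.

## Robot

A 6-joint arm with a two-finger parallel gripper is mounted at the origin on the work surface. World frame = base frame: x ahead of the robot, y to its left, z up, the work surface at z = 0. Lengths are in m, angles in rad, forces in N, time in s.
With the tool pointing down it reaches from about 0.25 to 0.775 m from the base axis. Payload 4 kg.
Tool frame: the origin (TCP) lies at the very end of the fingers, on their centre line; the grasp point (between the pads) lies 19 mm behind it; x points along the fingers, z is the direction in which the jaws open and shut, and the axes are right-handed (so a half turn about x gives the same grasp; the last joint's range is limited). The gripper opens to 94 mm and grips with 3 to 60 N. Pads are 16 mm wide; open, the fingers measure 119 mm over their backs; the gripper's body (75 mm by 177 mm) begins 78 mm behind the grasp point.
Start: joints at [-1.255, 0.087, 1.371, -0, 1.684, -0.103], TCP at [0.224, -0.502, 0.206] pointing down, gripper open.
Joint ranges: [-3.1, 3.1], [-0.76, 2.03], [0.27, 2.55], [-1.08, 4.22], [0.17, 2.65], [-2.57, 2.57]. Speed limits (rad/s): [2.79, 2.79, 3.14, 3.14, 3.14, 3.14].

## Interface

Orientations are given as a rotation vector (axis times angle).
In Python, from bench import monitor, eyes, order gives the robot as it stands.
- The arm moves only by the tool jog_arm, never from a script. Its argument "commands" is a list of rows, each a list of 3 entries, a list of its own where there are three numbers: the shift along the tool's x, y, z in mm, then the turn, a rotation vector about the tool's x, y, z in degrees, then the closure, from -1 (fully open) to 1 (shut). A call has 1 to 12 rows; each row shifts and turns the commanded pose from where the row before left it, along the tool's axes as they then stand; what a row does not reach is not made up. A row lasts 1/12 s, in which the tool goes at most 41.7 mm and 7.16 degrees, less where a joint would pass 70% of its speed; a pose out of reach is approached as far as the arm can. A call with a gripper value outside its range is refused whole. The fingers move at their own pace and stop on an object; the grip force is fixed at half the most. Time passes only in rows, so rows that do not move let the fingers close. It gives the time, the measured TCP pose, the force and the opening at its end, in the units of the state.
- monitor.sense(): the state, without advancing time (a new reading comes with each control period).
- eyes.get_image(name): name is "scene" or "top" or "wrist"; returns a dict with "frame" (400x640x3 uint8, blue, green, red), "fx", "fy", "cx", "cy" (pixels), "view" (4x4, takes a point from world to camera coordinates); the wrist camera has in their place "tool_from_camera" (4x4, takes a point from camera to tool coordinates, whose origin is the TCP and whose axes are the tool frame's). Camera axes: x right, y up, looking along -z (the intrinsics and any distortion apply to the point x, -y, -z); pixel columns grow to the right and rows downward; lengths in m; the calibration is good to about 2 mm. A picture is of the moment at which its call begins: read the wrist's pose just before it. There is no depth.
- order.job_done(): hands the job in, once; it reports no verdict.
The state is a dict: "t": time; "q": joint angles; "dq": joint speeds; "effort": joint torques, N m; "ee_pos": TCP position; "orientation": TCP orientation; "contact_force": force on the tool from outside, world axes, zero at the start; "torque": the same for the moment, N m; "finger_gap": opening from 0.0 (shut) to 1.0 (fully open).
Only numpy, scipy, OpenCV 4.12 (cv2) and the standard library are available. Lean on these libraries where they do the work, as an engineer would, in place of code of your own. Each camera call takes 0.05 s, during which the arm holds its last target.

## Working session

There is one attempt and no reset: what is moved stays moved. The work goes in short steps, Python scripts to look and compute and a tool call to move; the robot and the scene stay as the last step left them, time stands still between calls to the robot, and variables do not carry over. Pictures are saved under pics/ and viewed, and the job is handed in when it is done.

Besides the shell and the picture viewer there is one more tool, called after "Call:" by a JSON object that holds its "name" and its "arguments". jog_arm: Moves the arm, as the interface text tells. Its arguments: {"type":"object","properties":{"commands":{"type":"array"}},"required":["commands"]}

```bash
mkdir -p pics; ls
cat > h.py <<'E'
import numpy as np,cv2
from scipy.spatial.transform import Rotation as R
from bench import monitor,eyes,order
def snap(n,f):
    s=monitor.sense(); d=eyes.get_image(n); cv2.imwrite('pics/'+f,d['frame']); 
    import pickle; d['s']=s; pickle.dump(d,open('pics/'+f[:-4]+'.pkl','wb')); return d
def load(f):
    import pickle; return pickle.load(open('pics/'+f+'.pkl','rb'))
def ray(d,u,v):
    if 'view' in d: T=np.linalg.inv(np.array(d['view']))
    else:
        s=d['s'];W=np.eye(4);W[:3,:3]=R.from_rotvec(s['orientation']).as_matrix();W[:3,3]=s['ee_pos'];T=W@np.array(d['tool_from_camera'])
    r=np.array([(u-d['cx'])/d['fx'],-(v-d['cy'])/d['fy'],-1.]); return T[:3,3],T[:3,:3]@r
def at(d,u,v,z):
    o,r=ray(d,u,v); return o+r*(z-o[2])/r[2]
def proj(d,p):
    if 'view' in d: V=np.array(d['view'])
    else:
        s=d['s'];W=np.eye(4);W[:3,:3]=R.from_rotvec(s['orientation']).as_matrix();W[:3,3]=s['ee_pos'];V=np.linalg.inv(W@np.array(d['tool_from_camera']))
    c=V[:3,:3]@p+V[:3,3]; return np.array([d['cx']+d['fx']*c[0]/-c[2],d['cy']-d['fy']*c[1]/-c[2]])
E
python3 - <<'E'
from h import *
np.set_printoptions(precision=4,suppress=True)
print(monitor.sense())
for n in ['scene','top','wrist']:
    d=snap(n,n+'0.png'); print(n,{k:v for k,v in d.items() if k not in('frame','s')})
E
```

```text
pics
{'t': 0.0, 'q': array([-1.2551,  0.0879,  1.3722, -0.    ,  1.6836, -0.1031]), 'dq': array([-0.0015, -0.0013, -0.0002, -0.0013,  0.0013,  0.0012]), 'effort': array([ -0.0006, -34.018 , -30.2428,   0.0715,   0.0327,  -0.0002]), 'ee_pos': array([ 0.2235, -0.502 ,  0.2043]), 'orientation': array([ 0.8968,  1.3804, -0.8945]), 'contact_force': array([-0.0848, -0.2211, -0.3658]), 'torque': array([-0.0413, -0.0303,  0.0066]), 'finger_gap': 0.9966264074302538}
scene {'fx': 484.40947547784793, 'fy': 484.40947547784793, 'cx': 322.88274057959626, 'cy': 204.61952579226005, 'view': array([[ 0.7533,  0.6575,  0.0187, -0.415 ],
       [-0.4652,  0.5125,  0.7218,  0.1998],
       [ 0.465 , -0.5524,  0.6919, -1.6846],
       [ 0.    ,  0.    ,  0.    ,  1.    ]])}
top {'fx': 388.89837670430745, 'fy': 388.89837670430745, 'cx': 316.3672066615777, 'cy': 203.2714122734963, 'view': array([[-0.0131, -0.9998, -0.0147,  0.021 ],
       [ 0.9985, -0.0138,  0.052 , -0.544 ],
       [-0.0522, -0.014 ,  0.9985, -1.1937],
       [ 0.    ,  0.    ,  0.    ,  1.    ]])}
wrist {'fx': 336.2027257933493, 'fy': 336.2027257933493, 'cx': 325.10413530246893, 'cy': 199.5441770913704, 'tool_from_camera': array([[-0.0008,  0.2494, -0.9684, -0.1797],
       [ 0.0004,  0.9684,  0.2494,  0.072 ],
       [ 1.    , -0.0002, -0.0009, -0.0012],
       [ 0.    ,  0.    ,  0.    ,  1.    ]])}
```

View pics/scene0.png

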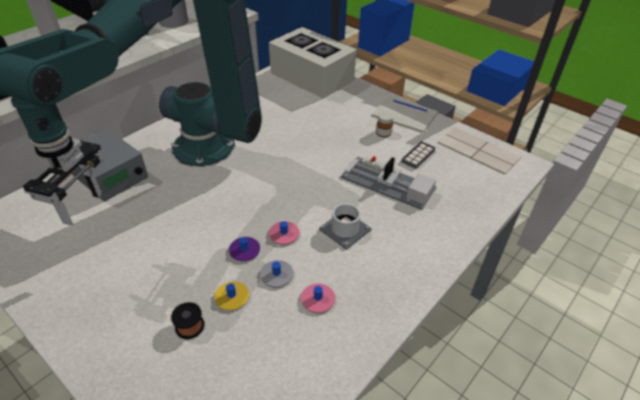

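View pics/top0.png

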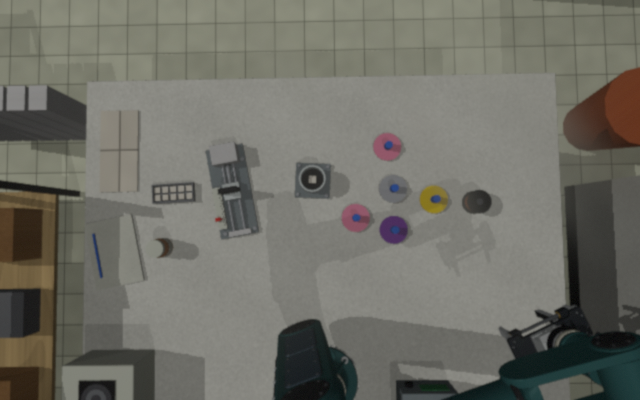

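View pics/wrist0.png

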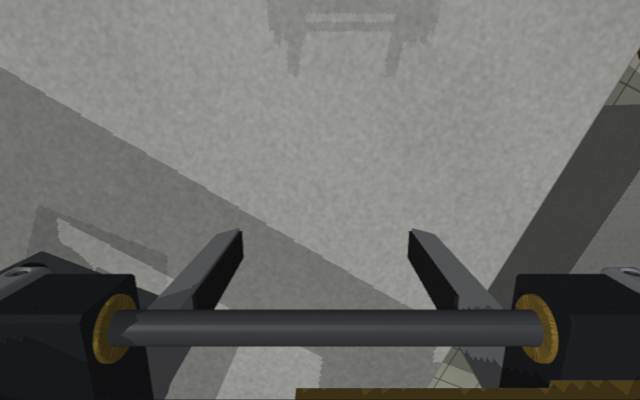

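The top view shows the steel cover at about (393,189), with yellow, purple and two pink look-alikes around it. The cup is at (313,179), the bench runs around (232,190), and the red marker is near (219,218). I'll enlarge both areas.

Run:
```python
from h import *
f=load('top0')['frame']
cv2.imwrite('pics/c1.png',cv2.resize(f[135:245,340:490],None,fx=5,fy=5,interpolation=cv2.INTER_CUBIC))
cv2.imwrite('pics/c2.png',cv2.resize(f[130:250,195:345],None,fx=5,fy=5,interpolation=cv2.INTER_CUBIC))
f=load('scene0')['frame']
cv2.imwrite('pics/c3.png',cv2.resize(f[140:260,310:450],None,fx=5,fy=5,interpolation=cv2.INTER_CUBIC))
```

```text
(no output)
```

View pics/c1.png

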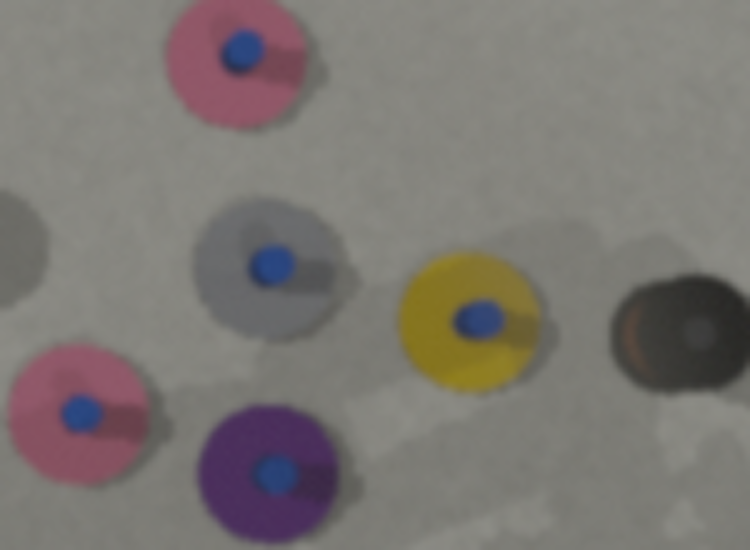

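View pics/c2.png

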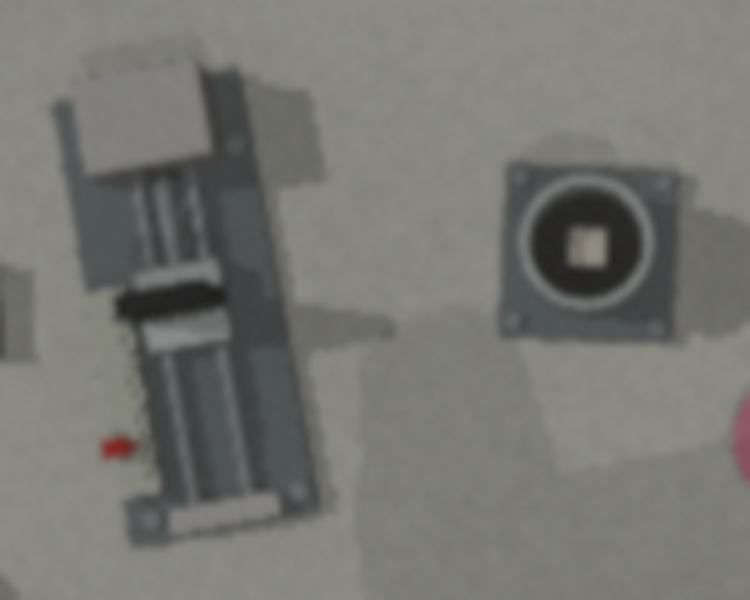

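View pics/c3.png

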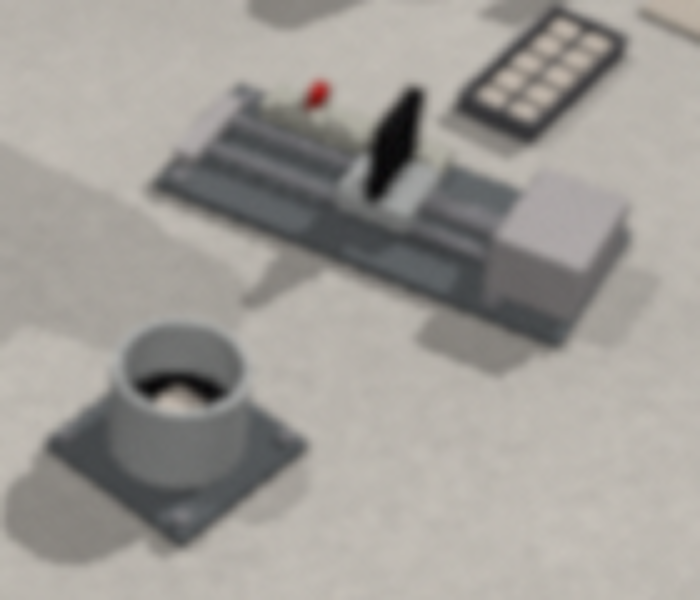

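Run:
```python
from h import *
np.set_printoptions(precision=4,suppress=True)
d=load('top0')
c=lambda a,b,x0,y0:(x0+(a+.5)/5-.5,y0+(b+.5)/5-.5)
print('disc',at(d,*c(268,269,340,135),.011),'knob',at(d,*c(274,263,340,135),.045))
for n,p in dict(pink1=(237,60),pink2=(79,414),yel=(470,322),pur=(268,473)).items(): print(n,at(d,*c(*p,340,135),.011))
print('cup',at(d,*c(586,242,195,130),.07))
px=[(132,545),(318,510),(240,68),(55,105)]; B=np.array([(-.14,.064),(-.14,-.056),(.145,-.056),(.145,.064)])
W=np.array([at(d,*c(*p,195,130),.01)[:2] for p in px]);print(W)
Bc=B-B.mean(0);Wc=W-W.mean(0)
M,_=0,0
H=Bc.T@Wc; a=np.arctan2(H[0,1]-H[1,0],H[0,0]+H[1,1]);Rm=np.array([[np.cos(a),-np.sin(a)],[np.sin(a),np.cos(a)]])
t=W.mean(0)-Rm@B.mean(0); print('yaw',np.degrees(a),'org',t,'res',W-(B@Rm.T+t))
m=at(d,*c(130,447,195,130),.036)[:2]; print('marker tip bench',Rm.T@(m-t))
g=at(d,*c(170,299,195,130),.09)[:2]; print('grip bench',Rm.T@(g-t),g)
s=monitor.sense();print(R.from_rotvec(s['orientation']).as_matrix())
ds=load('scene0')
k=(310+(0)/5,0)
```

```text
disc [ 0.5874 -0.226   0.011 ] knob [ 0.588  -0.2235  0.045 ]
pink1 [ 0.719  -0.2098  0.011 ]
pink2 [ 0.4988 -0.1069  0.011 ]
yel [ 0.5526 -0.3503  0.011 ]
pur [ 0.4608 -0.2231  0.011 ]
cup [0.6168 0.0254 0.07  ]
[[0.4384 0.3121]
 [0.4587 0.1959]
 [0.7373 0.2437]
 [0.7156 0.3607]]
yaw 9.897976252597331 org [0.5857 0.2737] res [[ 0.0016 -0.0006]
 [ 0.0013  0.0014]
 [-0.0009  0.0002]
 [-0.002  -0.001 ]]
marker tip bench [-0.0797  0.0472]
grip bench [-0.002  -0.0046] [0.5845 0.2689]
[[-0.0006  0.9136  0.4067]
 [ 0.0016  0.4067 -0.9136]
 [-1.      0.0001 -0.0017]]
```

Call:
{"name": "jog_arm", "arguments": {"commands": [[[0, 0, 0], [-6.9, 0, 0], -1], [[0, 0, 0], [-6.9, 0, 0], -1], [[0, 0, 0], [-6.9, 0, 0], -1], [[0, 0, 0], [-6.9, 0, 0], -1], [[0, 0, 0], [-6.9, 0, 0], -1], [[0, 0, 0], [-6.9, 0, 0], -1], [[0, 0, 0], [-6.9, 0, 0], -1], [[0, 0, 0], [-6.9, 0, 0], -1], [[0, 0, 0], [-6.9, 0, 0], -1], [[0, 0, 0], [-6.9, 0, 0], -1], [[0, 0, 0], [-6.9, 0, 0], -1], [[0, 0, 0], [0, 0, 0], -1]]}}

```text
t: 1.15
ee_pos: [0.2236, -0.5023, 0.205]
orientation: [-0.136, 1.567, 0.138]
contact_force: [0.3, 0.6, 0.0]
finger_gap: 1.0
```

Call:
{"name": "jog_arm", "arguments": {"commands": [[[0, 9, 17], [0, 0, 0], -1], [[0, 18, 34], [0, 0, 0], -1], [[0, 19, 36], [0, 0, 0], -1], [[0, 19, 36], [0, 0, 0], -1], [[0, 19, 36], [0, 0, 0], -1], [[0, 19, 36], [0, 0, 0], -1], [[0, 19, 36], [0, 0, 0], -1], [[0, 19, 36], [0, 0, 0], -1], [[0, 19, 36], [0, 0, 0], -1], [[0, 19, 36], [0, 0, 0], -1], [[0, 18, 36], [0, 0, 0], -1], [[0, 14, 31], [0, 0, 0], -1]]}}

```text
t: 2.15
ee_pos: [0.5891, -0.2224, 0.2051]
orientation: [-0.134, 1.567, 0.135]
contact_force: [-0.0, -0.5, 0.1]
finger_gap: 1.003
```

Call:
{"name": "jog_arm", "arguments": {"commands": [[[0, 0, 0], [0, 0, 0], -1], [[0, 0, 0], [0, 0, 0], -1], [[0, 0, 0], [0, 0, 0], -1]]}}

```text
t: 2.4
ee_pos: [0.5869, -0.2251, 0.205]
orientation: [-0.134, 1.568, 0.134]
contact_force: [-0.1, -0.3, 0.7]
finger_gap: 1.002
```

Run:
```python
from h import *
np.set_printoptions(precision=4,suppress=True)
d=snap('wrist','w1.png');print(d['s']['ee_pos'],d['s']['t'],R.from_rotvec(d['s']['orientation']).as_matrix(),d['s']['contact_force'])
```

```text
[ 0.5869 -0.2251  0.205 ] 2.4 [[-0.0014 -0.1703  0.9854]
 [-0.0002  0.9854  0.1703]
 [-1.      0.     -0.0014]] [-0.0832 -0.2925  0.7376]
```

View pics/w1.png

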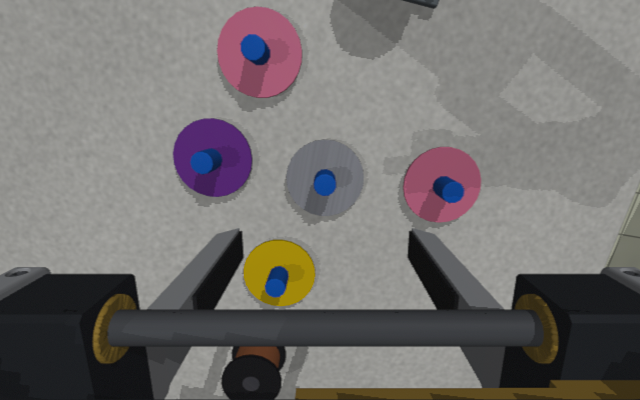

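The steel cover is between the fingers, with its disc centre at about (324.5,180) and knob top at about (325,183).

Run:
```python
from h import *
np.set_printoptions(precision=4,suppress=True)
d=load('w1')
f=d['frame'];cv2.imwrite('pics/c4.png',cv2.resize(f[130:230,275:375],None,fx=6,fy=6,interpolation=cv2.INTER_CUBIC))
b=f[130:230,275:375].astype(int);m=((b[...,0]>b[...,2]+60)).astype(np.uint8)
ys,xs=np.nonzero(m);print(xs.min()+275,xs.max()+275,ys.min()+130,ys.max()+130,xs.mean()+275,ys.mean()+130)
print(at(d,324.5,180,.011),at(d,325,183,.045))
```

```text
314 335 170 195 324.5054704595186 182.5929978118162
[ 0.5857 -0.2256  0.011 ] [ 0.5856 -0.222   0.045 ]
```

View pics/c4.png

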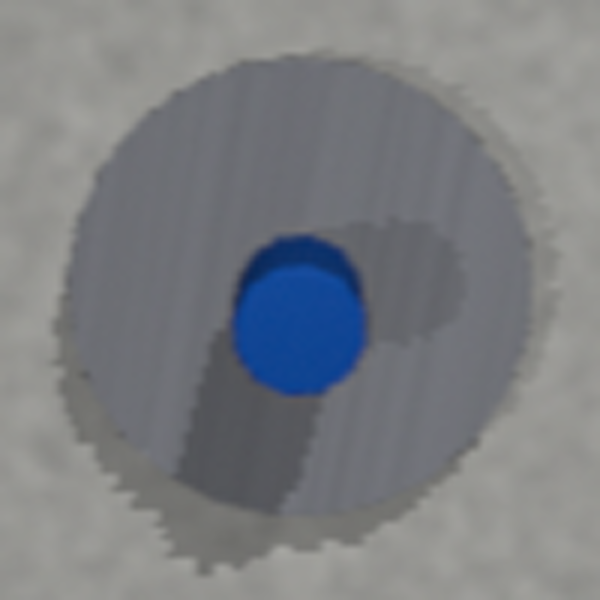

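Call:
{"name": "jog_arm", "arguments": {"commands": [[[15, 1, -1], [0, 0, 0], -1], [[33, 0.5, 0], [0, 0, 0], -1], [[35, 0, 0], [0, 0, 0], -1], [[35, 0, 0], [0, 0, 0], -1], [[33, 0, 0], [0, 0, 0], -1], [[24, 0, 0], [0, 0, 0], -1], [[10, 0, 0], [0, 0, 0], -1], [[3, 0, 0], [0, 0, 0], -1], [[0, 0, 0], [0, 0, 0], -1], [[0, 0, 0], [0, 0, 0], -1]]}}

```text
t: 3.28
ee_pos: [0.5872, -0.2248, 0.0199]
orientation: [-0.136, 1.563, 0.133]
contact_force: [-0.0, 0.2, 0.8]
finger_gap: 1.004
```

Call:
{"name": "jog_arm", "arguments": {"commands": [[[0, 0, 0], [0, 0, 0], 1], [[0, 0, 0], [0, 0, 0], 1], [[0, 0, 0], [0, 0, 0], 1], [[0, 0, 0], [0, 0, 0], 1], [[0, 0, 0], [0, 0, 0], 1], [[0, 0, 0], [0, 0, 0], 1], [[0, 0, 0], [0, 0, 0], 1], [[0, 0, 0], [0, 0, 0], 1]]}}

```text
t: 3.95
ee_pos: [0.5861, -0.2235, 0.0174]
orientation: [-0.136, 1.567, 0.136]
contact_force: [0.1, -0.4, -0.2]
finger_gap: 0.468
```

Call:
{"name": "jog_arm", "arguments": {"commands": [[[0, 0, 0], [0, 0, 0], 1], [[0, 0, 0], [0, 0, 0], 1], [[0, 0, 0], [0, 0, 0], 1], [[0, 0, 0], [0, 0, 0], 1], [[0, 0, 0], [0, 0, 0], 1], [[0, 0, 0], [0, 0, 0], 1], [[0, 0, 0], [0, 0, 0], 1], [[0, 0, 0], [0, 0, 0], 1]]}}

```text
t: 4.62
ee_pos: [0.586, -0.2236, 0.0174]
orientation: [-0.136, 1.567, 0.136]
contact_force: [-0.1, -0.0, -0.4]
finger_gap: 0.25
```

Call:
{"name": "jog_arm", "arguments": {"commands": [[[-5, 0, 0], [0, 0, 0], 1], [[-15, 0, 0], [0, 0, 0], 1], [[-25, 0, 0], [0, 0, 0], 1], [[-30, 0, 0], [0, 0, 0], 1], [[-30, 5, 3], [0, 0, 0], 1], [[-20, 15, 10], [0, 0, 0], 1], [[-7, 25, 15], [0, 0, 0], 1], [[0, 30, 15], [0, 0, 0], 1], [[0, 30, 15], [0, 0, 0], 1], [[0, 20, 10], [0, 0, 0], 1], [[0, 10, 5], [0, 0, 0], 1], [[0, 5, 0], [0, 0, 0], 1]]}}

```text
t: 5.62
ee_pos: [0.6343, -0.0713, 0.1491]
orientation: [-0.137, 1.567, 0.138]
contact_force: [-0.1, -0.9, -2.6]
finger_gap: 0.246
```

Call:
{"name": "jog_arm", "arguments": {"commands": [[[0, 0, 0], [0, 0, 0], 1], [[0, 0, 0], [0, 0, 0], 1], [[0, 0, 0], [0, 0, 0], 1]]}}

```text
t: 5.87
ee_pos: [0.6336, -0.0747, 0.1494]
orientation: [-0.135, 1.567, 0.134]
contact_force: [-0.7, 0.2, -2.0]
finger_gap: 0.249
```

Run:
```python
from h import *
np.set_printoptions(precision=4,suppress=True)
d=snap('wrist','w2.png');print(d['s']['ee_pos'],d['s']['t'],R.from_rotvec(d['s']['orientation']).as_matrix(),d['s']['contact_force'],d['s']['finger_gap'])
```

```text
[ 0.6336 -0.0747  0.1494] 5.8667 [[-0.0003 -0.1701  0.9854]
 [-0.0008  0.9854  0.1701]
 [-1.     -0.0007 -0.0004]] [-0.6761  0.1919 -2.0412] 0.2492300991869072
```

View pics/w2.png

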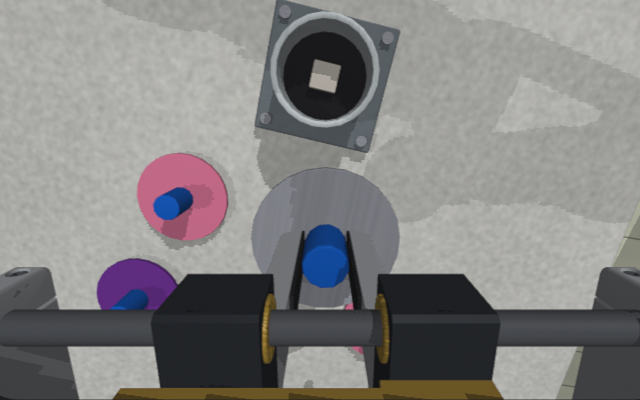

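The cup rim spans about x 270–380 and y 12–127, so its centre is near (325,70). The held cover's disc spans x 251–399, with its top edge at row 168. It hangs level and is centred.

Run:
```python
from h import *
np.set_printoptions(precision=4,suppress=True)
d=load('w2');f=d['frame']
cv2.imwrite('pics/c5.png',cv2.resize(f[0:140,250:400],None,fx=4,fy=4,interpolation=cv2.INTER_CUBIC))
print('cup',at(d,324.7,69.5,.07))
# overlay predicted rim outer circle for centre guess
def ring(c,r,col,im):
    p=[proj(d,np.array([c[0]+r*np.cos(a),c[1]+r*np.sin(a),c[2]])) for a in np.linspace(0,6.2832,90)]
    cv2.polylines(im,[np.round(np.array(p)*64).astype(np.int32).reshape(-1,1,2)],True,col,1,cv2.LINE_AA,6)
c=at(d,324.7,69.5,.07); 
p=np.array([proj(d,np.array([c[0]+.04*np.cos(a),c[1]+.04*np.sin(a),c[2]])) for a in np.linspace(0,6.2832,90)]);print(p.min(0),p.max(0))
s=d['s'];W=R.from_rotvec(s['orientation']).as_matrix();k=s['ee_pos']+np.array([0,0,-.0064])
im=f.copy();ring(c,.04,(0,255,0),im);ring(c,.035,(0,255,255),im);ring(k,.044,(0,0,255),im)
cv2.imwrite('pics/o5.png',cv2.resize(im[0:310,240:410],None,fx=1.9*1,fy=1.9,interpolation=cv2.INTER_CUBIC))
cv2.imwrite('pics/o5b.png',cv2.resize(im[0:140,250:400],None,fx=4,fy=4,interpolation=cv2.INTER_CUBIC))
```

```text
cup [0.6152 0.0273 0.07  ]
[269.3703   8.0851] [380.045  126.0574]
```

View pics/o5b.png

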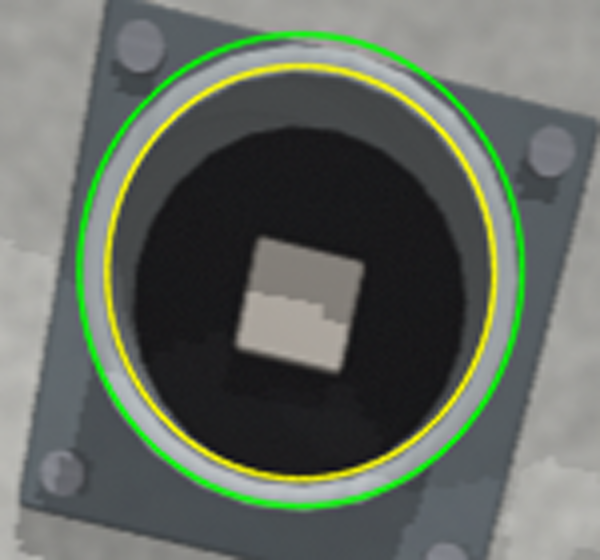

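View pics/o5.png

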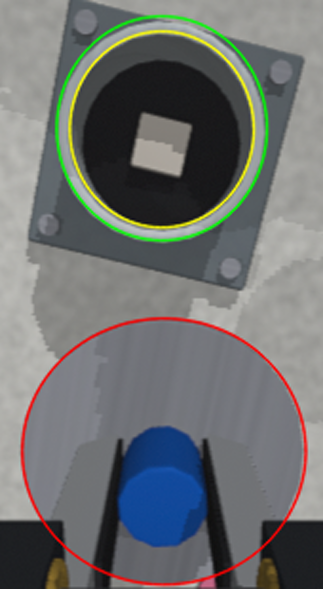

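Call:
{"name": "jog_arm", "arguments": {"commands": [[[0, 10, 0], [0, 0, 0], 1], [[0, 20, 0], [0, 0, 0], 1], [[0, 25, 0], [0, 0, 0], 1], [[0, 22, 0], [0, 0, 0], 1], [[10, 15, -0.5], [0, 0, 0], 1], [[15, 7, 0], [0, 0, 0], 1], [[15, 3, 0], [0, 0, 0], 1], [[10, 0, 0], [0, 0, 0], 1], [[5, 0, 0], [0, 0, 0], 1], [[0, 0, 0], [0, 0, 0], 1], [[0, 0, 0], [0, 0, 0], 1], [[0, 0, 0], [0, 0, 0], 1]]}}

```text
t: 6.92
ee_pos: [0.6167, 0.0267, 0.0955]
orientation: [-0.135, 1.565, 0.135]
contact_force: [-0.2, 0.1, -2.5]
finger_gap: 0.246
```

Run:
```python
from h import *
np.set_printoptions(precision=4,suppress=True)
d=snap('scene','s2.png');print(d['s']['ee_pos'],d['s']['t'],d['s']['contact_force'])
cv2.imwrite('pics/c6.png',cv2.resize(d['frame'][140:260,270:430],None,fx=5,fy=5,interpolation=cv2.INTER_CUBIC))
```

```text
[0.6167 0.0267 0.0955] 6.9167 [-0.246   0.1359 -2.5498]
```

View pics/c6.png

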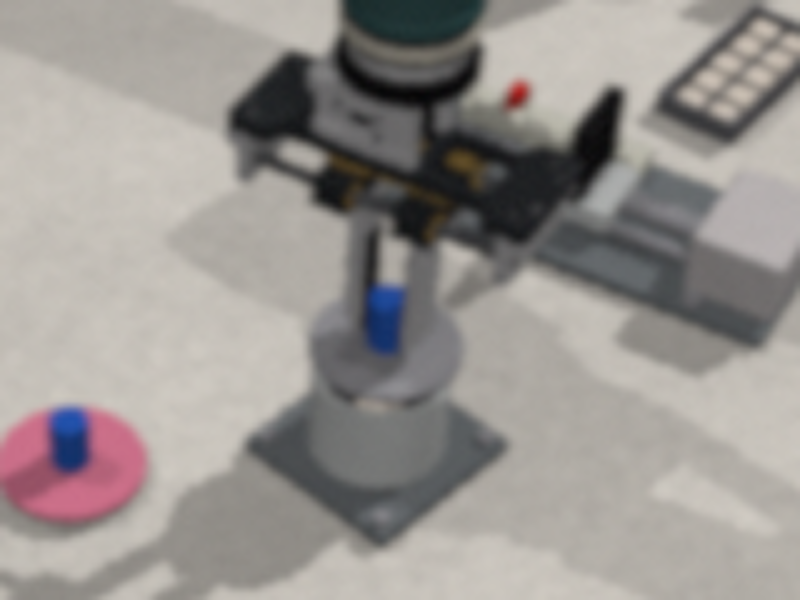

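The cover is over the cup, centred and level. I'll lower it slowly.

Call:
{"name": "jog_arm", "arguments": {"commands": [[[3, 0, -0.5], [0, 0, 0], 1], [[3, 0, 0], [0, 0, 0], 1], [[2, 0, 0], [0, 0, 0], 1], [[1.5, 0, 0], [0, 0, 0], 1], [[1, 0, 0], [0, 0, 0], 1], [[1, 0, 0], [0, 0, 0], 1], [[0.5, 0, 0], [0, 0, 0], 1], [[0, 0, 0], [0, 0, 0], 1], [[0, 0, 0], [0, 0, 0], 1]]}}

```text
t: 7.72
ee_pos: [0.6155, 0.0272, 0.0825]
orientation: [-0.136, 1.566, 0.136]
contact_force: [0.4, -0.4, -1.9]
finger_gap: 0.252
```

Call:
{"name": "jog_arm", "arguments": {"commands": [[[0.5, 0, 0], [0, 0, 0], 1], [[0.5, 0, 0], [0, 0, 0], 1], [[0.5, 0, 0], [0, 0, 0], 1], [[0, 0, 0], [0, 0, 0], 1], [[0, 0, 0], [0, 0, 0], 1]]}}

```text
t: 8.13
ee_pos: [0.6156, 0.0272, 0.0814]
orientation: [-0.136, 1.566, 0.135]
contact_force: [-0.5, 0.3, 0.5]
finger_gap: 0.251
```

Call:
{"name": "jog_arm", "arguments": {"commands": [[[0.4, 0, 0], [0, 0, 0], 1], [[0.3, 0, 0], [0, 0, 0], 1], [[0, 0, 0], [0, 0, 0], 1], [[0, 0, 0], [0, 0, 0], 1]]}}

```text
t: 8.47
ee_pos: [0.6156, 0.0272, 0.0814]
orientation: [-0.136, 1.566, 0.135]
contact_force: [-3.1, 0.4, 5.5]
finger_gap: 0.247
```

Call:
{"name": "jog_arm", "arguments": {"commands": [[[0, 0, 0], [0, 0, 0], 0.2], [[0, 0, 0], [0, 0, 0], 0], [[0, 0, 0], [0, 0, 0], -0.2], [[0, 0, 0], [0, 0, 0], -0.2], [[0, 0, 0], [0, 0, 0], -0.2], [[0, 0, 0], [0, 0, 0], -0.2], [[0, 0, 0], [0, 0, 0], -0.2], [[0, 0, 0], [0, 0, 0], -0.2]]}}

```text
t: 9.13
ee_pos: [0.6155, 0.0272, 0.0802]
orientation: [-0.136, 1.567, 0.136]
contact_force: [0.3, -0.2, -0.8]
finger_gap: 0.604
```

Call:
{"name": "jog_arm", "arguments": {"commands": [[[-5, 0, 0], [0, 0, 0], -0.2], [[-15, 0, 0], [0, 0, 0], -0.2], [[-25, 0, 0], [0, 0, 0], -0.2], [[-30, 0, 0], [0, 0, 0], -0.2], [[-25, 10, 0], [0, 0, 0], -0.2], [[-15, 20, 0], [0, 0, 0], -0.2], [[-5, 25, 0], [0, 0, 0], -0.2], [[0, 25, 0], [0, 0, 0], -0.2], [[0, 20, 0], [0, 0, 0], -0.2], [[0, 10, 0], [0, 0, 0], -0.2], [[0, 0, 0], [0, 0, 0], -0.2], [[0, 0, 0], [0, 0, 0], -0.2]]}}

```text
t: 10.13
ee_pos: [0.5966, 0.1354, 0.2003]
orientation: [-0.137, 1.566, 0.135]
contact_force: [0.0, -0.2, -0.4]
finger_gap: 0.6
```

Run:
```python
from h import *
np.set_printoptions(precision=4,suppress=True)
d=snap('wrist','w3.png');print(d['s']['ee_pos'],d['s']['t'],d['s']['contact_force'],d['s']['finger_gap'])
d=snap('scene','s3.png')
cv2.imwrite('pics/c7.png',cv2.resize(d['frame'][140:260,290:450],None,fx=5,fy=5,interpolation=cv2.INTER_CUBIC))
```

```text
[0.5966 0.1354 0.2003] 10.1333 [ 0.0235 -0.1607 -0.3842] 0.6003010766542206
```

View pics/c7.png

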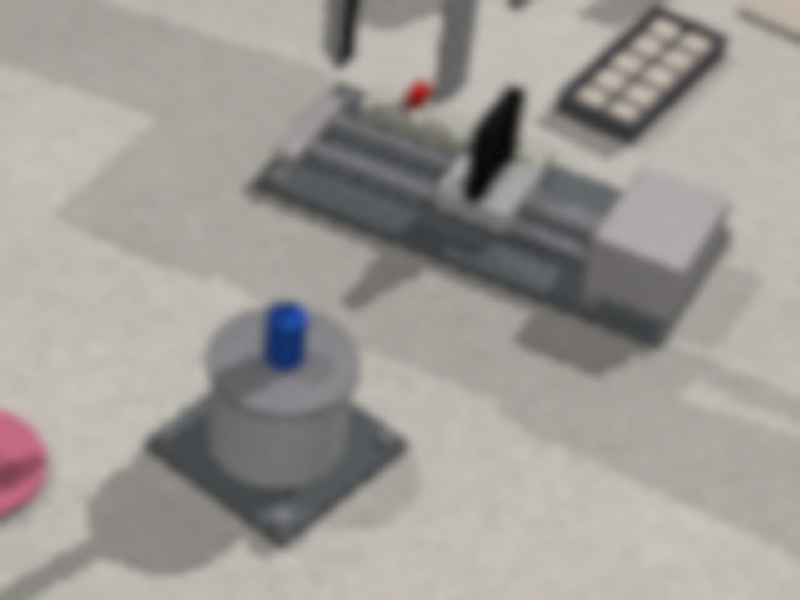

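View pics/w3.png

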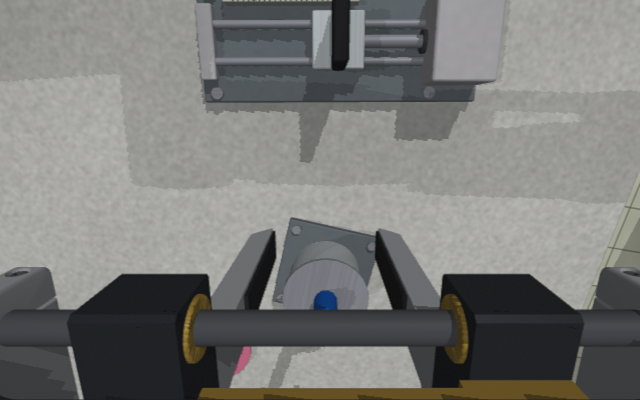

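The cover sits level and flush on the cup, with the knob free. The bench lies square to the tool in the wrist view, since its near edge stays at row 101 across. Next I'll move over the scale to look at the pointer and marker.

Call:
{"name": "jog_arm", "arguments": {"commands": [[[0, 10, 2], [0, 0, 0], -0.2], [[0, 20, 3], [0, 0, 0], -0.2], [[0, 25, 3], [0, 0, 0], -0.2], [[0, 25, 3], [0, 0, 0], -0.2], [[0, 15, 2], [0, 0, 0], -0.2], [[0, 5, 0], [0, 0, 0], -0.2], [[0, 0, 0], [0, 0, 0], -0.2], [[0, 0, 0], [0, 0, 0], -0.2], [[0, 0, 0], [0, 0, 0], -0.2]]}}

```text
t: 10.98
ee_pos: [0.5924, 0.2351, 0.2003]
orientation: [-0.135, 1.567, 0.134]
contact_force: [-0.5, 0.5, 0.1]
finger_gap: 0.601
```

Run:
```python
from h import *
np.set_printoptions(precision=4,suppress=True)
d=snap('wrist','w4.png');print(d['s']['ee_pos'],d['s']['t'],R.from_rotvec(d['s']['orientation']).as_matrix(),d['s']['finger_gap'])
```

```text
[0.5924 0.2351 0.2003] 10.9833 [[ 0.0001 -0.1705  0.9854]
 [-0.0008  0.9854  0.1705]
 [-1.     -0.0008 -0.0001]] 0.601090860858909
```

View pics/w4.png

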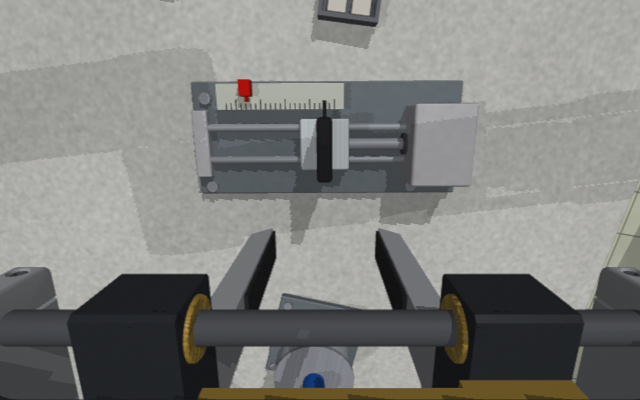

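Run:
```python
from h import *
d=load('w4');f=d['frame'];cv2.imwrite('pics/c8.png',cv2.resize(f[70:200,185:365],None,fx=4.4,fy=4.4,interpolation=cv2.INTER_CUBIC))
cv2.imwrite('pics/c9.png',cv2.resize(f[72:132,225:345],None,fx=6.5,fy=6.5,interpolation=cv2.INTER_CUBIC))
```

```text
(no output)
```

View pics/c8.png

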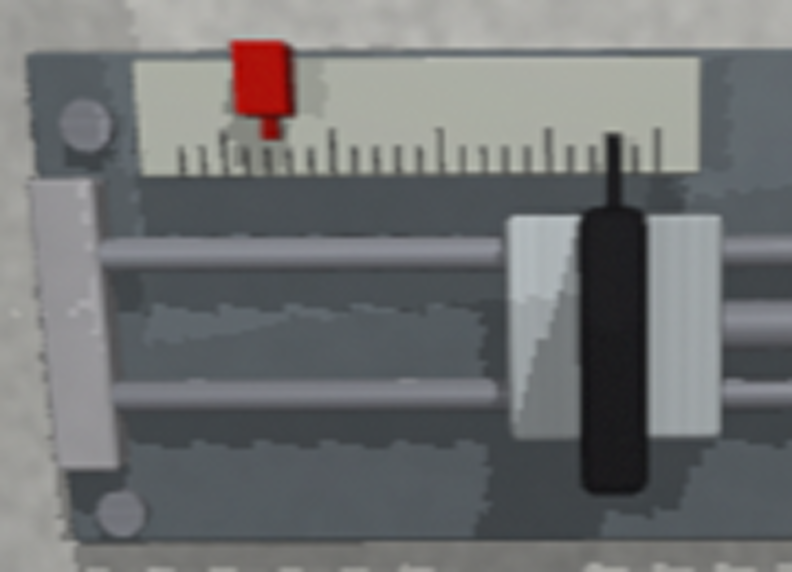

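View pics/c9.png

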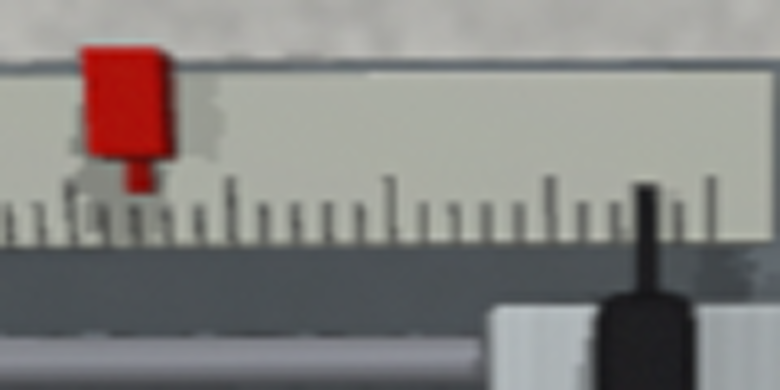

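The pointer tip is at full-image (324.4,101) and the marker tip at (246.7,101). The grip's top spans crop x 582–648, y 208–495, which puts its centre at (324.6,149.7).

Run:
```python
from h import *
np.set_printoptions(precision=4,suppress=True)
d=load('w4');W=R.from_rotvec(d['s']['orientation']).as_matrix();t=d['s']['ee_pos']
g=at(d,324.6,149.7,.09);print('grip',g,W.T@(g-t)*1000)
for z in (.024,.03,.036):
  p=at(d,324.4,101,.03);m=at(d,246.7,101,z);print(z,(W.T@(p-m))*1000)
d=load('top0')
```

```text
grip [0.5843 0.2769 0.09  ] [110.244   42.6372  -0.8446]
0.024 [-6.0044 -0.162  78.9726]
0.03 [-0.0045  0.0305 77.6314]
0.036 [ 5.9954  0.223  76.2903]
```

Call:
{"name": "jog_arm", "arguments": {"commands": [[[0, 10, -1], [0, 0, 0], -0.2], [[0, 20, 0], [0, 0, 0], -0.2], [[5, 10, 0], [0, 0, 0], -0.2], [[15, 1, 0], [0, 0, 0], -0.2], [[25, 0, 0], [0, 0, 0], -0.2], [[30, 0, 0], [0, 0, 0], -0.2], [[30, 0, 0], [0, 0, 0], -0.2], [[25, 0, 0], [0, 0, 0], -0.2], [[15, 0, 0], [0, 0, 0], -0.2], [[7, 0, 0], [0, 0, 0], -0.2], [[2, 0, 0], [0, 0, 0], -0.2], [[0, 0, 0], [0, 0, 0], -0.2]]}}

```text
t: 12.03
ee_pos: [0.5842, 0.2766, 0.0463]
orientation: [-0.136, 1.567, 0.136]
contact_force: [0.0, 0.1, 0.3]
finger_gap: 0.598
```

Call:
{"name": "jog_arm", "arguments": {"commands": [[[0, 0, 0], [0, 0, 0], 1], [[0, 0, 0], [0, 0, 0], 1], [[0, 0, 0], [0, 0, 0], 1], [[0, 0, 0], [0, 0, 0], 1], [[0, 0, 0], [0, 0, 0], 1], [[0, 0, 0], [0, 0, 0], 1], [[0, 0, 0], [0, 0, 0], 1], [[0, 0, 0], [0, 0, 0], 1], [[0, 0, 0], [0, 0, 0], 1], [[0, 0, 0], [0, 0, 0], 1]]}}

```text
t: 12.87
ee_pos: [0.5844, 0.2766, 0.0464]
orientation: [-0.136, 1.566, 0.136]
contact_force: [0.0, -0.2, 0.6]
finger_gap: 0.145
```

Run:
```python
from h import *
np.set_printoptions(precision=4,suppress=True)
d=snap('wrist','w5.png');print(d['s']['ee_pos'],d['s']['t'],d['s']['contact_force'],d['s']['finger_gap'])
```

```text
[0.5844 0.2766 0.0464] 12.8667 [ 0.0484 -0.2028  0.5572] 0.14485727725890157
```

View pics/w5.png

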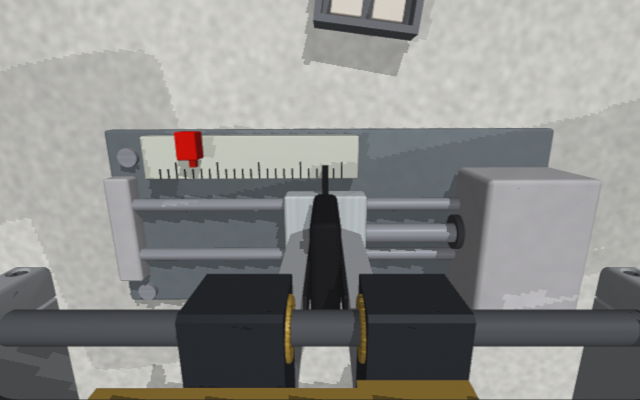

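The grip is pinched, with the gap matching its 14 mm thickness. The pointer is at (325,168) and the marker tip at (193,165). I'll pull most of the way and look again.

Call:
{"name": "jog_arm", "arguments": {"commands": [[[0, 0, -2], [0, 0, 0], 1], [[0, 0, -6], [0, 0, 0], 1], [[0, 0, -9], [0, 0, 0], 1], [[0, 0, -10], [0, 0, 0], 1], [[0, 0, -10], [0, 0, 0], 1], [[0, 0, -10], [0, 0, 0], 1], [[0, 0, -10], [0, 0, 0], 1], [[0, 0, -8], [0, 0, 0], 1], [[0, 0, -5], [0, 0, 0], 1], [[0, 0, -2], [0, 0, 0], 1], [[0, 0, 0], [0, 0, 0], 1], [[0, 0, 0], [0, 0, 0], 1]]}}

```text
t: 13.92
ee_pos: [0.5155, 0.2643, 0.0464]
orientation: [-0.135, 1.561, 0.135]
contact_force: [9.6, 1.3, -3.7]
finger_gap: 0.149
```

Call:
{"name": "jog_arm", "arguments": {"commands": [[[0, 0, 0], [0, 0, 0], 1], [[0, 0, 0], [0, 0, 0], 1]]}}

```text
t: 14.08
ee_pos: [0.5156, 0.2643, 0.0464]
orientation: [-0.135, 1.561, 0.135]
contact_force: [9.3, 1.3, -2.5]
finger_gap: 0.146
```

Run:
```python
from h import *
np.set_printoptions(precision=4,suppress=True)
d=snap('wrist','w6.png');print(d['s']['ee_pos'],d['s']['t'],d['s']['contact_force'],d['s']['finger_gap'])
W=R.from_rotvec(d['s']['orientation']).as_matrix();print(W,W.T@(d['s']['ee_pos']-np.array([.5844,.2766,.0464]))*1000)
f=d['frame'];cv2.imwrite('pics/c10.png',cv2.resize(f[120:210,270:370],None,fx=6.5,fy=6.5,interpolation=cv2.INTER_CUBIC))
```

```text
[0.5156 0.2643 0.0464] 14.0833 [ 9.2626  1.2691 -2.5401] 0.14633707116155975
[[ 0.0053 -0.1713  0.9852]
 [ 0.0009  0.9852  0.1713]
 [-1.      0.      0.0054]] [ -0.3869  -0.3228 -69.8572]
```

View pics/c10.png

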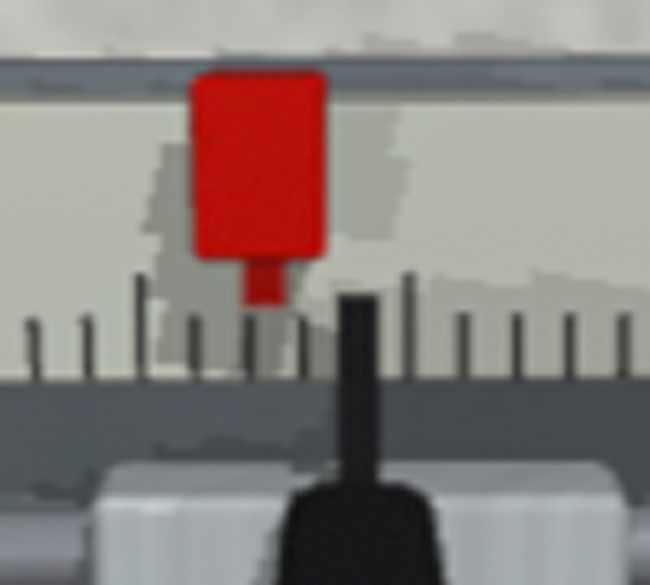

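View pics/w6.png

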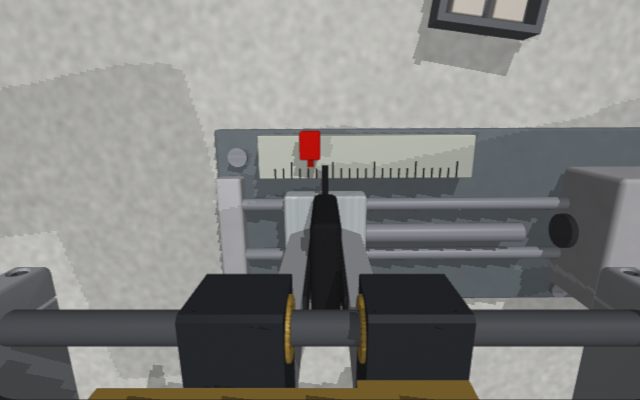

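The pointer's centre is at crop x 358 and the marker tip's at 264. That is 94 px at about 10.9 px/mm, so roughly 8.6 mm remains.

Call:
{"name": "jog_arm", "arguments": {"commands": [[[0, 0, -2], [0, 0, 0], 1], [[0, 0, -3], [0, 0, 0], 1], [[0, 0, -2.5], [0, 0, 0], 1], [[0, 0, -1.2], [0, 0, 0], 1], [[0, 0, 0], [0, 0, 0], 1], [[0, 0, 0], [0, 0, 0], 1], [[0, 0, 0], [0, 0, 0], 1], [[0, 0, 0], [0, 0, 0], 1], [[0, 0, 0], [0, 0, 0], 1]]}}

```text
t: 14.88
ee_pos: [0.5073, 0.2628, 0.0464]
orientation: [-0.135, 1.561, 0.135]
contact_force: [9.5, 1.5, -4.4]
finger_gap: 0.151
```

Run:
```python
from h import *
np.set_printoptions(precision=4,suppress=True)
d=snap('wrist','w7.png');print(d['s']['ee_pos'],d['s']['t'],d['s']['contact_force'],d['s']['finger_gap'])
W=R.from_rotvec(d['s']['orientation']).as_matrix();print(W.T@(d['s']['ee_pos']-np.array([.5844,.2766,.0464]))*1000)
f=d['frame'];cv2.imwrite('pics/c11.png',cv2.resize(f[130:200,290:360],None,fx=8,fy=8,interpolation=cv2.INTER_CUBIC))
```

```text
[0.5073 0.2628 0.0464] 14.8833 [ 9.5046  1.4813 -4.4004] 0.15103528794260537
[ -0.5099  -0.3473 -78.2871]
```

View pics/c11.png

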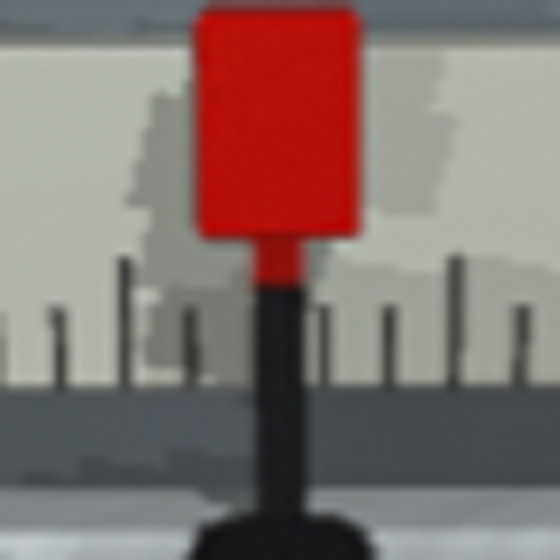

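Pointer centre is at 280.5 and marker tip at 278.5, so about 0.15 mm remains. I'll nudge it and do the final checks.

Call:
{"name": "jog_arm", "arguments": {"commands": [[[0, 0, -0.15], [0, 0, 0], 1], [[0, 0, 0], [0, 0, 0], 1], [[0, 0, 0], [0, 0, 0], 1], [[0, 0, 0], [0, 0, 0], 1], [[0, 0, 0], [0, 0, 0], 1], [[0, 0, 0], [0, 0, 0], 1], [[0, 0, 0], [0, 0, 0], 1], [[0, 0, 0], [0, 0, 0], 1]]}}

```text
t: 15.6
ee_pos: [0.5073, 0.2629, 0.0464]
orientation: [-0.135, 1.56, 0.135]
contact_force: [10.6, 2.1, -4.2]
finger_gap: 0.15
```

Run:
```python
from h import *
np.set_printoptions(precision=4,suppress=True)
d=snap('wrist','w8.png');print(d['s']['ee_pos'],d['s']['t'],d['s']['contact_force'],d['s']['finger_gap'])
f=d['frame'];a=cv2.resize(f[130:200,290:360],None,fx=8,fy=8,interpolation=cv2.INTER_CUBIC)
cv2.imwrite('pics/c12.png',a)
s=snap('scene','s8.png')
cv2.imwrite('pics/c13.png',cv2.resize(s['frame'][100:260,290:450],None,fx=3.7,fy=3.7,interpolation=cv2.INTER_CUBIC))
```

```text
[0.5073 0.2629 0.0464] 15.6 [10.6119  2.0669 -4.2493] 0.1498857374832744
```

View pics/c12.png

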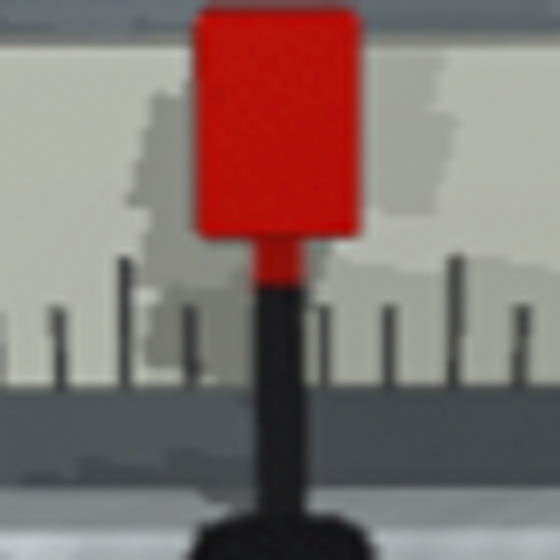

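View pics/c13.png

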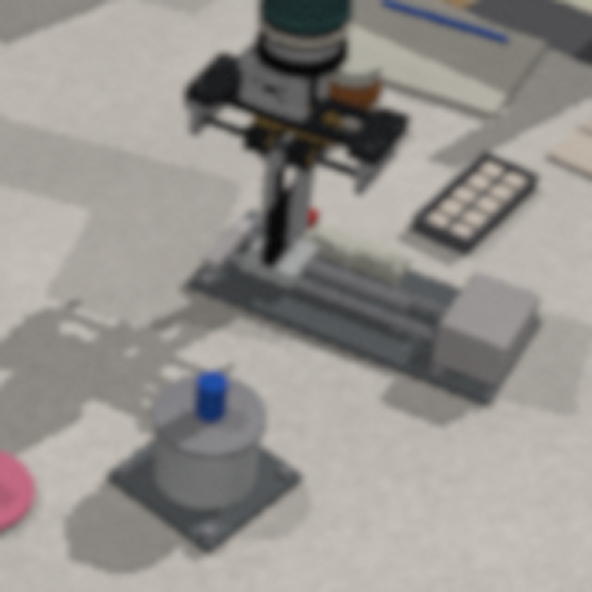

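The pointer (256–303) and marker tip (255–302) now line up to within 0.1 mm. The cover is seated level, and everything else is in place and steady. I'm handing the job in.

```bash
python3 -c "
from bench import order
print(order.job_done())"
```

```text
the job is handed in; nothing more can be done
None
```

The job is handed in at about 15.6 s: the steel cover is on the cup and released, and the arm is holding the slide at the red marker.

- **Cover:** I set it down gently. It stopped at the expected height with about 5 N of contact force. After I let go, the scene camera showed it level and flush on the rim.
- **Slide:** I drew it out about 78 mm. The last wrist picture shows the pointer and the marker tip aligned to within about 0.1 mm. It is still pinched against a spring pull of about 10 N.
- **Everything else:** I did not touch the red marker, tile tray, coil, jar or look-alike covers. The coil and most of the look-alikes were outside the last close-ups, so I did not check those again by picture.

The two camera estimates of the cup's centre differed by about 2 mm, and I placed the cover between them. My first estimate of the marker, from the top camera (79.7 mm), was about 1 mm more than the final position, so I used the wrist view for the final alignment. No check failed.

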